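Dock the dust hose spigot on the extraction inlet

ROBOT

A 6-joint arm with a two-finger parallel gripper is mounted at the origin on the work surface. World frame = base frame: x ahead of the robot, y to its left, z up, the work surface at z = 0. Lengths are in m, angles in rad, forces in N, time in s.
With the tool pointing down it reaches from about 0.25 to 0.725 m from the base axis. Payload 9.7 kg.
Tool frame: the origin (TCP) lies on the centre line of the jaws, within the pads' length; the fingertips stand 11 mm ahead of it and the grasp point (between the pads) lies 8 mm behind it; z points along the fingers, y is the line along which they close (so a half turn about z gives the same grasp; the last joint's range is limited). The gripper opens to 85 mm and grips with 20 to 120 N. Pads are 22 mm wide; open, the fingers measure 114 mm over their backs; the gripper's body (76 mm by 85 mm) begins 54 mm behind the grasp point. The pads swing forward as they close: fully open they stand 13 mm farther back than shut.
Start: joints at [1.302, 0.087, 0.176, 1.66, 0, 1.571], TCP at [0.146, 0.53, 0.242] pointing down, gripper open.
Joint ranges: [-3.13, 3.13], [-0.85, 1.81], [-1.15, 1.24], [-2.2, 2.28], [-1.44, 1.52], [-3.14, 3.14]. Speed limits (rad/s): [2.22, 2.22, 2.57, 3.14, 3.14, 3.14].

INTERFACE

Orientations are given as a unit quaternion [w, x, y, z].
In Python, from workcell import telemetry, vision, order gives the robot as it stands. The module is installed in compiled form; this text tells all that it offers.
- The arm moves only by the tool jog_arm, never from a script. Its argument "targets" is a list of rows, each a list of 2 entries, a list of its own where there are three numbers: the shift along the tool's x, y, z in cm, then the turn, a rotation vector about the tool's x, y, z in degrees. A call has exactly 5 rows; each row shifts and turns the commanded pose from where the row before left it, along the tool's axes as they then stand; what a row does not reach is not made up. A row lasts 1/12 s, in which the tool goes at most 41.7 mm and 7.16 degrees, less where a joint would pass 70% of its speed; a pose out of reach is approached as far as the arm can. A call is refused whole if a number of a shift passes 4.17 or a number of a turn 7.16, either way. A call with a gripper value outside its range is refused whole. "fingers" is the opening, from -1 (shut) to 1 (fully open), so that 0 is half open, set as the call begins (left out, the last holds). The fingers move at their own pace and stop on an object; "newtons" is the grip in N (left out, the last holds). Time passes only in rows, so rows that do not move let the fingers close, or fill a call up. It gives the time, the measured TCP pose, the force, the opening and the grip force at its end, in the units of the state.
- telemetry.read_state(): the state, without advancing time (a new reading comes with each control period).
- vision.capture(name): name is "scene" or "side" or "wrist"; returns a dict with "pixels" (400x640x3 uint8, blue, green, red), "camera_matrix" (3x3 intrinsics, pixels), "rvec" (rotation vector, rad) and "tvec" (3), from world to camera coordinates, as OpenCV has them. Camera axes: x right, y down, z forward; pixel columns grow to the right and rows downward; lengths in m; the calibration is good to about 2 mm. A picture is of the moment at which its call begins. There is no depth.
- order.sign_off(): hands the job in; it is judged then, once.
The state is a dict: "time_s": time; "joints": joint angles; "qd": joint speeds; "joint_torque": joint torques, N m; "position": TCP position; "tool_rot": TCP orientation; "contact_force": force on the tool from outside, world axes, zero at the start; "moment": the same for the moment, N m; "finger_gap": finger opening in m; "grasp_force": force on a finger pad.
Only numpy, scipy, OpenCV 4.12 (cv2) and the standard library are available. Lean on these libraries where they do the work, as an engineer would, in place of code of your own. Each camera call takes 0.05 s, during which the arm holds its last target. There are 200 camera calls.

TASK

Pick up the black flanged hose spigot and slide it sideways into the slotted plate of the extraction dock beside the saw, upright and with its flange under the plate. Keep sliding so that the spigot pushes the red shutter back until it will go no farther, press it home there with about 10 N, then let go and leave it there. Push with the spigot, never with the gripper, feel gently for the end (never more than 22 N on the dock), and leave the other fittings and tools where they are.

Things in the scene. Friction and masses are not known exactly. Their poses are not given: they have to be found in the camera images.
- spigot: Black plastic hose spigot standing upright on the bench, 0.08 to 0.17 kg: a barrel 38 mm in diameter and 90 mm tall with a flange 58 mm in diameter and 6 mm thick at its lower end. Origin at the centre of the flange's underside, z up along the barrel. It is round: its yaw does not matter. The only black one of the three upright fittings.
- dock: Extraction dock, fixed: olive floor slab 225 x 100 mm with an aluminium slotted plate over it. Origin on the bench, on the slot's middle line; x points into the slot (mouth faces -x), y across, z up. Slab x = -100 to 125 mm, top at z = 12 mm, open apron in front of x = -45 mm. Plate from z = 24 to 32 mm, from x = -45 mm back, 100 mm wide; the walls under it leave 80 mm for the flange.
- dock_mouth (a point): Middle of the slot's mouth on the dock's floor: at x = -45, y = 0, z = 12 mm in the dock's frame, axes as the dock's. The slot is centred on y = 0: 64 mm wide at the mouth, narrowing straight to 40 mm at x = -20 mm, then 40 mm wide as far as x = 45 mm (dock's frame).
- dock_rear (a point): Fixed point on the plate's top, at x = 60, y = 0, z = 32 mm in the dock's frame. A cassette lies here on the plate: red shutter across the slot (58 mm wide, z = 32.5 to 42.5 mm, a rib to 45.5 mm) between dark steel rails (74 mm over all) with an end block, tops at z = 44 mm, thumb screw to 50 mm. The cassette is clamped somewhere within a 16 mm range along x.
- shutter (a joint): Red shutter's travel back (dock +x) in its cassette, m: starts at 0 to 0.003; 0.014 is fully back on a hard stop. Slides with about 5 N of friction, stays where left. Where the cassette is clamped is not reported: fully back, the shutter's front face is somewhere from x = 24 to 40 mm in the dock's frame, so the spigot's axis ends at x = 5 to 21 mm: feel for it.
- sleeve: Plain light grey sleeve with no flange, 38 mm in diameter, 75 mm tall, standing upright; origin at the centre of its underside. Not wanted: leave it.
- plug: Blue flanged plug, barrel 52 mm and flange 66 mm in diameter, 60 mm tall, standing upright; origin at the centre of its underside. Too wide for the slot: leave it.
- blade: Small steel saw blade, 85 mm in diameter, 4.5 mm thick, lying flat; origin at the centre of its underside. Leave it.
- knife: Orange utility knife, about 160 mm long, 16 mm thick, lying flat; origin under its handle's middle. Leave it.
Things that resemble listed ones, but are neither listed nor needed, are in the scene too. What is shaped like the spigot but green or orange is not meant.

How it is judged:
By the outcome, as a careful person would: the job done as asked, in the order asked, and still so for the second after the job is handed in, with the robot touching nothing.
It also fails if it takes over 70 s, if anything falls off the work surface, if the arm or the gripper's body presses on something with over 40 N, if the wrist force passes 120 N, or if a joint passes its speed limit or range.

## Working session

There is one attempt and no reset: what is moved stays moved. The work goes in short steps, Python scripts to look and compute and a tool call to move; the robot and the scene stay as the last step left them, time stands still between calls to the robot, and variables do not carry over. Pictures are saved under pics/ and viewed, at most 10 in all, crops included, and the job is handed in when it is done.

Besides the shell and the picture viewer there is one more tool, called after ">>>" as a command line: name --argument value ..., lists and objects as JSON in quotes. jog_arm: Moves the arm, as the interface text tells. Its arguments: {"type":"object","properties":{"targets":{"type":"array","items":{"type":"array"}},"fingers":{"type":"number"},"newtons":{"type":"number"}},"required":["targets"]}

```bash
mkdir -p pics
cat > h.py <<'E'
import numpy as np, cv2
from workcell import telemetry, vision, order
def cap(n,f):
    c=vision.capture(n); cv2.imwrite(f'pics/{f}.png',c['pixels']); np.savez(f'{f}.npz',**c); return c
def load(f): return dict(np.load(f'{f}.npz'))
def ray(c,u,v,z):
    R=cv2.Rodrigues(np.array(c['rvec'],float))[0]; t=np.array(c['tvec'],float).ravel()
    d=R.T@np.linalg.inv(c['camera_matrix'])@np.array([u,v,1.]); o=-R.T@t
    return o+d*(z-o[2])/d[2]
def proj(c,P):
    return cv2.projectPoints(np.array(P,float).reshape(-1,3),np.array(c['rvec'],float),np.array(c['tvec'],float),np.array(c['camera_matrix'],float),None)[0].reshape(-1,2)
E
python3 - <<'E'
from h import *
for n in('scene','side'):
    c=cap(n,n+'0'); R=cv2.Rodrigues(c['rvec'])[0]; print(n,-R.T@np.ravel(c['tvec']),R[2])
s=telemetry.read_state(); print(s['position'],s['tool_rot'],s['finger_gap'],s['contact_force'])
E
```

```text
scene [ 1.0665287  -0.35242485  0.90190311] [-0.51757372  0.25560239 -0.81656896]
side [ 0.22925289 -0.72638315  0.69855509] [ 0.35238787  0.64122627 -0.68165363]
[0.14598892 0.53007046 0.24166491] [-8.52619482e-05  1.33959395e-01  9.90986652e-01 -5.73903519e-04] 0.08534709287107671 [-0.11301623  0.13998694 -0.15368986]
```

View pics/scene0.png

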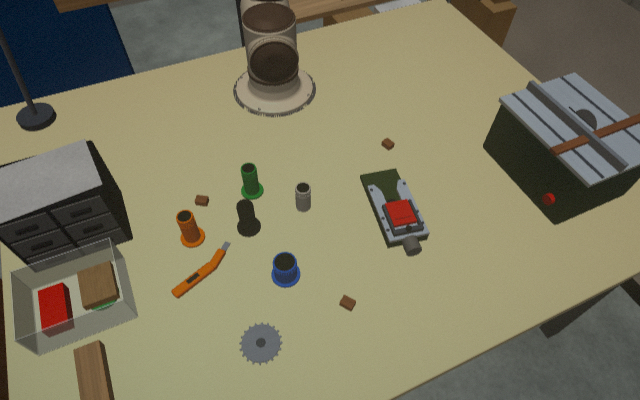

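View pics/side0.png

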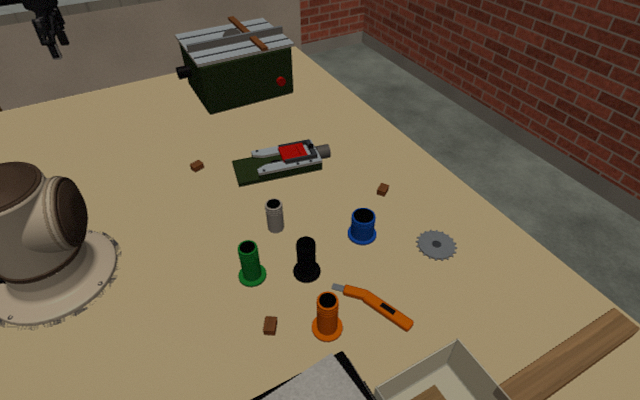

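Scene view: the upright candidates are black (248,218), green (251,182), orange (190,228), grey sleeve (303,196) and blue plug (285,268). In the side view black is at (306,258). Only the black one with a flange fits the description. The dock is at (397,212) in scene and (280,162) in side, with its apron towards the robot. I'll confirm with one enlarged crop.

Run:
```python
from h import *
s=load('scene0');d=load('side0')
a=cv2.resize(s['pixels'][160:265,225:435],None,fx=3.8,fy=3.8,interpolation=cv2.INTER_CUBIC)[:399,:798]
b=cv2.resize(d['pixels'][130:290,225:345],None,fx=2.,fy=2.)
cv2.imwrite('pics/crop.png',a)
cv2.imwrite('pics/crop2.png',cv2.resize(d['pixels'][130:290,225:345],None,fx=3.7,fy=3.7,interpolation=cv2.INTER_CUBIC)[:592,:444])
for n,c,(x0,y0,x1,y1) in(('scene',s,(225,185,275,245)),('side',d,(285,225,330,290))):
    p=c['pixels'][y0:y1,x0:x1]; m=(p.max(2)<50).astype(np.uint8)
    k=max(cv2.findContours(m,cv2.RETR_EXTERNAL,cv2.CHAIN_APPROX_NONE)[0],key=cv2.contourArea)[:,0]+[x0,y0]
    print(n,k.min(0),k.max(0))
    # flange: bottom-most and widest row
    w=[(y,k[k[:,1]==y,0].min(),k[k[:,1]==y,0].max()) for y in range(k[:,1].min(),k[:,1].max()+1)]
    print([(int(y),int(a),int(b)) for y,a,b in w][::3])
    y,a,b=max(w,key=lambda r:r[2]-r[1]); print(y,a,b,ray(c,(a+b)/2+.5,y+.5,0.004))
```

```text
scene [237 200] [259 235]
[(200, 242, 248), (203, 238, 251), (206, 237, 252), (209, 237, 253), (212, 238, 253), (215, 239, 254), (218, 240, 255), (221, 240, 258), (224, 238, 259), (227, 238, 259), (230, 238, 258), (233, 241, 255)]
223 238 259 [ 0.45380327 -0.24429704  0.004     ]
side [294 237] [319 281]
[(237, 303, 309), (240, 298, 313), (243, 297, 314), (246, 297, 314), (249, 297, 314), (252, 297, 314), (255, 297, 314), (258, 298, 314), (261, 298, 314), (264, 296, 317), (267, 294, 319), (270, 294, 319), (273, 294, 319), (276, 295, 318), (279, 297, 315)]
267 294 319 [ 0.46319412 -0.24313605  0.004     ]
```

View pics/crop.png

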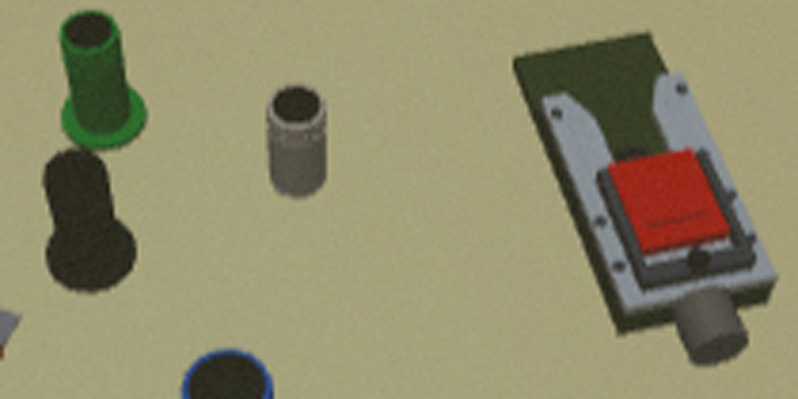

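View pics/crop2.png

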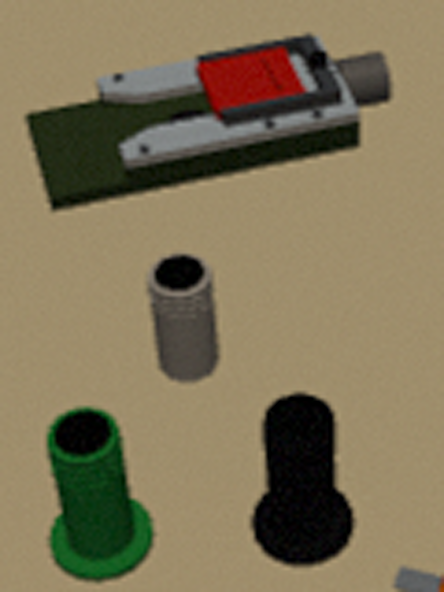

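The crop confirms it: the black flanged spigot stands alone, next to the green lookalike. The dock's apron corners are at crop (514,58) and (650,34), and the plate's rear corners at (776,277) and (628,308).

Run:
```python
from h import *
s=load('scene0');d=load('side0')
def front(c,u,v):
    p=ray(c,u,v,0); R=cv2.Rodrigues(c['rvec'])[0]; f=R[2].copy(); f[2]=0; f/=np.linalg.norm(f); return p+.029*f
print('spigot',front(s,248.5,236),front(d,307,282))
print('green',front(s,225+104/3.8,160+149/3.8)); print('sleeve',ray(s,225+298/3.8,160+184/3.8,0),ray(d,225+188/3.7,130+367/3.7,0))
S=lambda x,y,z:ray(s,225+x/3.8,160+y/3.8,z)[:2]
D=lambda x,y,z:ray(d,225+x/3.7,130+y/3.7,z)[:2]
A,B,C,E_=S(514,58,.012),S(650,34,.012),S(776,277,.032),S(628,308,.032)
F,G,H=D(28,115,.012),D(52,200,.012),D(358,120,.032)
print('scene',A,B,C,E_,np.linalg.norm(A-B),np.linalg.norm(C-E_)); print('side',F,G,H,np.linalg.norm(F-G))
f=(A+B)/2;r=(C+E_)/2;ax=(r-f);L=np.linalg.norm(ax);ax/=L
print('front',f,(F+G)/2,'rear',r,'L',L,'yaw',np.degrees(np.arctan2(ax[1],ax[0])),'origin',(f+.1*ax+r-.125*ax)/2)
p=A-B; print('yaw from front edge',np.degrees(np.arctan2(p[0],-p[1])), np.degrees(np.arctan2(p[1],p[0])))
```

```text
spigot [ 0.45892543 -0.24427274  0.        ] [ 0.46143306 -0.24760829  0.        ]
green [ 3.57825135e-01 -1.97996873e-01  1.11022302e-16]
sleeve [ 0.46399331 -0.10339236  0.        ] [ 4.52696174e-01 -1.08253971e-01 -1.11022302e-16]
scene [0.43450453 0.07352431] [0.45415733 0.17149569] [0.67214527 0.12966857] [0.65381149 0.0342945 ] 0.09992308691026161 0.09712023772722027
side [0.45066035 0.16684512] [0.43201527 0.06867903] [0.64601027 0.02199438] 0.09992106421871325
front [0.44433093 0.12251   ] [0.44133781 0.11776208] rear [0.66297838 0.08198154] L 0.22237190627131256 yaw -10.50115412342158 origin [0.54136401 0.10452396]
yaw from front edge -11.342839120710295 -101.34283912071031
```

```bash
cat >> h.py <<'E'
from scipy.spatial.transform import Rotation as Ro
def pose():
    s=telemetry.read_state(); q=np.array(s['tool_rot']); return np.array(s['position']),Ro.from_quat(q[[1,2,3,0]]),s
def target(yaw): # tool down, tool y along world yaw (deg)
    a=np.radians(yaw); y=np.array([np.cos(a),np.sin(a),0]); z=np.array([0,0,-1.]); return Ro.from_matrix(np.c_[np.cross(y,z),y,z])
def plan(P,yaw,n,p=None,R=None):
    if p is None: p,R,_=pose()
    rv=(R.inv()*target(yaw)).as_rotvec(); st=(np.array(P)-p)/n; rows=[]
    for i in range(n):
        rows.append([(R.inv().apply(st)*100).round(2).tolist(),np.degrees(rv/n).round(2).tolist()]); R=R*Ro.from_rotvec(rv/n)
    for i in range(0,n,5): print(rows[i:i+5])
E
python3 -c "
from h import *
plan([.46,-.246,.22],-11,25)"
```

```text
[[[-2.04, -2.66, 0.09], [-0.0, 0.0, 3.42]], [[-2.19, -2.53, 0.09], [-0.0, 0.0, 3.42]], [[-2.34, -2.4, 0.09], [-0.0, 0.0, 3.42]], [[-2.48, -2.25, 0.09], [-0.0, 0.0, 3.42]], [[-2.61, -2.1, 0.09], [-0.0, 0.0, 3.42]]]
[[[-2.73, -1.94, 0.09], [-0.0, 0.0, 3.42]], [[-2.84, -1.78, 0.09], [-0.0, 0.0, 3.42]], [[-2.94, -1.6, 0.09], [-0.0, 0.0, 3.42]], [[-3.03, -1.42, 0.09], [-0.0, 0.0, 3.42]], [[-3.11, -1.24, 0.09], [-0.0, 0.0, 3.42]]]
[[[-3.18, -1.05, 0.09], [-0.0, 0.0, 3.42]], [[-3.24, -0.86, 0.09], [-0.0, 0.0, 3.42]], [[-3.28, -0.67, 0.09], [-0.0, 0.0, 3.42]], [[-3.32, -0.47, 0.09], [-0.0, 0.0, 3.42]], [[-3.34, -0.27, 0.09], [-0.0, 0.0, 3.42]]]
[[[-3.35, -0.07, 0.09], [-0.0, 0.0, 3.42]], [[-3.35, 0.13, 0.09], [-0.0, 0.0, 3.42]], [[-3.33, 0.33, 0.09], [-0.0, 0.0, 3.42]], [[-3.31, 0.53, 0.09], [-0.0, 0.0, 3.42]], [[-3.27, 0.72, 0.09], [-0.0, 0.0, 3.42]]]
[[[-3.22, 0.92, 0.09], [-0.0, 0.0, 3.42]], [[-3.16, 1.11, 0.09], [-0.0, 0.0, 3.42]], [[-3.09, 1.3, 0.09], [-0.0, 0.0, 3.42]], [[-3.01, 1.48, 0.09], [-0.0, 0.0, 3.42]], [[-2.91, 1.65, 0.09], [-0.0, 0.0, 3.42]]]
```

>>> jog_arm --targets '[[[-2.0,-2.7,0.1],[0,0,3.4]],[[-2.2,-2.5,0.1],[0,0,3.4]],[[-2.3,-2.4,0.1],[0,0,3.4]],[[-2.5,-2.3,0.1],[0,0,3.4]],[[-2.6,-2.1,0.1],[0,0,3.4]]]' --fingers 1

```text
time_s: 0.52
position: [0.2085, 0.3731, 0.2368]
tool_rot: [-0.0, 0.28, 0.96, -0.0]
contact_force: [0.4, -0.4, 0.6]
finger_gap: 0.0852
grasp_force: 0.0
```

>>> jog_arm --targets '[[[-2.7,-1.9,0.1],[0,0,3.4]],[[-2.8,-1.8,0.1],[0,0,3.4]],[[-2.9,-1.6,0.1],[0,0,3.4]],[[-3.0,-1.4,0.1],[0,0,3.4]],[[-3.1,-1.2,0.1],[0,0,3.4]]]'

```text
time_s: 0.93
position: [0.271, 0.2197, 0.2321]
tool_rot: [0.0, 0.419, 0.908, 0.0]
contact_force: [0.9, 0.5, 0.8]
finger_gap: 0.0856
grasp_force: 0.0
```

>>> jog_arm --targets '[[[-3.2,-1.1,0.1],[0,0,3.4]],[[-3.2,-0.9,0.1],[0,0,3.4]],[[-3.3,-0.7,0.1],[0,0,3.4]],[[-3.3,-0.5,0.1],[0,0,3.4]],[[-3.3,-0.3,0.1],[0,0,3.4]]]'

```text
time_s: 1.35
position: [0.3329, 0.0641, 0.2272]
tool_rot: [0.0, 0.549, 0.836, 0.0]
contact_force: [0.2, 0.8, 0.7]
finger_gap: 0.0853
grasp_force: 0.0
```

>>> jog_arm --targets '[[[-3.3,-0.1,0.1],[0,0,3.4]],[[-3.3,0.1,0.1],[0,0,3.4]],[[-3.3,0.3,0.1],[0,0,3.4]],[[-3.3,0.5,0.1],[0,0,3.4]],[[-3.3,0.7,0.1],[0,0,3.4]]]'

```text
time_s: 1.77
position: [0.3951, -0.0903, 0.2221]
tool_rot: [-0.0, 0.666, 0.746, 0.0]
contact_force: [0.3, 0.9, 0.3]
finger_gap: 0.0857
grasp_force: 0.0
```

>>> jog_arm --targets '[[[-3.2,0.9,0],[0,0,3.4]],[[-3.2,1.1,0],[0,0,3.4]],[[-3.1,1.3,0],[0,0,3.4]],[[-3.0,1.5,0],[0,0,3.4]],[[-2.9,1.7,0],[0,0,3.4]]]'

```text
time_s: 2.18
position: [0.4599, -0.245, 0.2218]
tool_rot: [-0.0, 0.769, 0.639, -0.0]
contact_force: [1.3, 0.6, -0.9]
finger_gap: 0.0852
grasp_force: 0.0
```

>>> jog_arm --targets '[[[0,0,0],[0,0,0]],[[0,0,0],[0,0,0]],[[0,0,0],[0,0,0]],[[0,0,0],[0,0,0]],[[0,0,0],[0,0,0]]]'

```text
time_s: 2.6
position: [0.4596, -0.2424, 0.2227]
tool_rot: [0.0, 0.768, 0.641, 0.0]
contact_force: [-0.7, -0.2, -0.4]
finger_gap: 0.0856
grasp_force: 0.0
```

Run:
```python
from h import *
c=cap('wrist','w0'); p,R,s=pose(); print(p,R.as_matrix().round(3)[:,1])
print(proj(c,[[.46,-.246,.09],[.46,-.246,0]]))
print(-cv2.Rodrigues(c['rvec'])[0].T@np.ravel(c['tvec']))
```

```text
[ 0.45963274 -0.24247066  0.22277634] [ 0.984 -0.179  0.001]
[[318.54700136 195.48279769]
 [318.54104196 173.97094519]]
[ 0.47523464 -0.16218231  0.35332917]
```

View pics/w0.png

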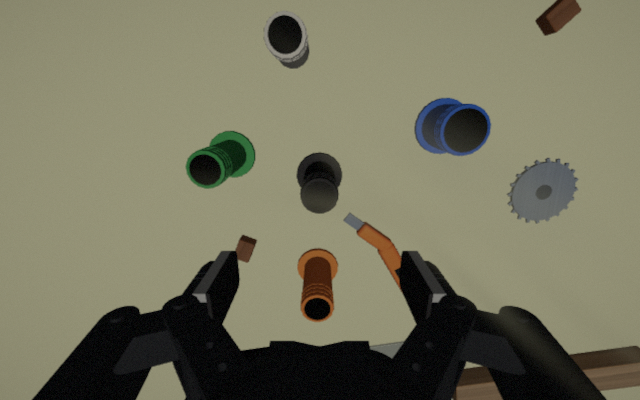

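The wrist view shows the spigot's top at (319,194) and its flange at (319,173). Both are within a pixel or two of the prediction (0.460, -0.246), so I'll descend.

>>> jog_arm --targets '[[[-0.3,0,3.4],[0,0,0]],[[0,0,3.4],[0,0,0]],[[0,0,3.4],[0,0,0]],[[0,0,3.4],[0,0,0]],[[0,0,3.6],[0,0,0]]]'

```text
time_s: 3.07
position: [0.4593, -0.2457, 0.0496]
tool_rot: [0.001, 0.768, 0.641, 0.0]
contact_force: [0.1, -0.7, 0.1]
finger_gap: 0.0853
grasp_force: 0.0
```

>>> jog_arm --targets '[[[0,0,0],[0,0,0]],[[0,0,0],[0,0,0]],[[0,0,0],[0,0,0]],[[0,0,0],[0,0,0]],[[0,0,0],[0,0,0]]]' --fingers -1 --newtons 70

```text
time_s: 3.48
position: [0.4608, -0.247, 0.0535]
tool_rot: [0.002, 0.768, 0.64, 0.001]
contact_force: [-1.3, 2.0, 9.6]
finger_gap: 0.0369
grasp_force: 70.1
```

>>> jog_arm --targets '[[[0,0,0],[0,0,0]],[[0,0,0],[0,0,0]],[[0,0,0],[0,0,0]],[[0,0,0],[0,0,0]],[[0,0,0],[0,0,0]]]'

```text
time_s: 3.9
position: [0.4608, -0.247, 0.0536]
tool_rot: [0.002, 0.768, 0.64, 0.001]
contact_force: [-0.4, 0.9, 7.9]
finger_gap: 0.0367
grasp_force: 70.1
```

>>> jog_arm --targets '[[[0,0,-1],[0,0,0]],[[0,0,-2],[0,0,0]],[[0,0,-3],[0,0,0]],[[0,0,-3],[0,0,0]],[[0,0,-3],[0,0,0]]]'

```text
time_s: 4.32
position: [0.4592, -0.2462, 0.1734]
tool_rot: [0.001, 0.768, 0.64, 0.0]
contact_force: [0.8, -0.1, -0.9]
finger_gap: 0.0369
grasp_force: 70.1
```

>>> jog_arm --targets '[[[0,0,0],[0,0,0]],[[0,0,0],[0,0,0]],[[0,0,0],[0,0,0]],[[0,0,0],[0,0,0]],[[0,0,0],[0,0,0]]]'

```text
time_s: 4.73
position: [0.4587, -0.246, 0.1693]
tool_rot: [-0.001, 0.768, 0.64, -0.0]
contact_force: [0.4, -0.3, -0.7]
finger_gap: 0.0365
grasp_force: 70.1
```

Run:
```python
from h import *
c=cap('side','s1'); p,R,s=pose(); print(p,R.as_matrix().round(3)[:,1],s['contact_force'],s['finger_gap'],s['grasp_force'],s['moment'])
b=p-[0,0,.0536]; q=proj(c,[b]); print(q)
u,v=q[0].astype(int); im=c['pixels'][v-90:v+30,u-60:u+60]
cv2.imwrite('pics/s1c.png',cv2.resize(np.clip(im.astype(float)*2.5+20,0,255).astype(np.uint8),None,fx=4,fy=4))
# dock (x=-.08)
a=np.radians(-11);ex=np.array([np.cos(a),np.sin(a)]);o=np.array([.54,.103]); t=o-.082*ex; print('staging',t)
plan([*t,.172],-11,10)
```

```text
[ 0.45876875 -0.24602109  0.16928987] [ 0.984 -0.181 -0.002] [ 0.25980266  0.06206408 -0.92527852] 0.03660115651756223 70.11820793151855 [-0.01272568 -0.00015686 -0.02299728]
[[304.24122424 233.07042122]]
staging [0.45950657 0.11864634]
[[[3.59, -0.65, -0.02], [-0.01, -0.0, 0.06]], [[3.59, -0.65, -0.02], [-0.01, -0.0, 0.06]], [[3.59, -0.66, -0.02], [-0.01, -0.0, 0.06]], [[3.59, -0.66, -0.02], [-0.01, -0.0, 0.06]], [[3.59, -0.67, -0.03], [-0.01, -0.0, 0.06]]]
[[[3.58, -0.67, -0.03], [-0.01, -0.0, 0.06]], [[3.58, -0.67, -0.03], [-0.01, -0.0, 0.06]], [[3.58, -0.68, -0.03], [-0.01, -0.0, 0.06]], [[3.58, -0.68, -0.03], [-0.01, -0.0, 0.06]], [[3.58, -0.68, -0.03], [-0.01, -0.0, 0.06]]]
```

View pics/s1c.png

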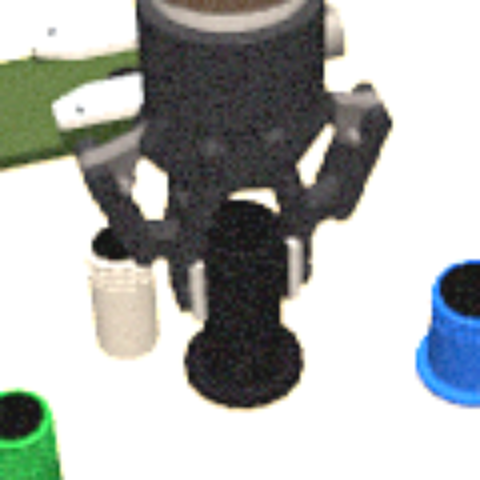

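Side crop: the spigot hangs upright between the pads, with its flange at crop (243,362) where predicted. I'll carry it high over the sleeve to the dock's apron.

>>> jog_arm --targets '[[[3,-0.5,0],[0,0,0]],[[3.6,-0.7,0],[0,0,0]],[[3.6,-0.7,0],[0,0,0]],[[3.6,-0.7,0],[0,0,0]],[[3.6,-0.7,0],[0,0,0]]]'

```text
time_s: 5.2
position: [0.4575, -0.0677, 0.1697]
tool_rot: [-0.0, 0.769, 0.64, -0.0]
contact_force: [0.3, -0.4, -0.2]
finger_gap: 0.0366
grasp_force: 70.2
```

>>> jog_arm --targets '[[[3.6,-0.7,0],[0,0,0]],[[3.6,-0.7,0],[0,0,0]],[[3.6,-0.7,0],[0,0,0]],[[3.6,-0.7,0],[0,0,0]],[[3.6,-0.7,0],[0,0,0]]]'

```text
time_s: 5.62
position: [0.4556, 0.1159, 0.1698]
tool_rot: [-0.0, 0.768, 0.64, -0.0]
contact_force: [1.7, -0.0, -1.0]
finger_gap: 0.0366
grasp_force: 70.2
```

>>> jog_arm --targets '[[[0.6,-0.2,0],[0,0,0]],[[0,0,0],[0,0,0]],[[0,0,0],[0,0,0]],[[0,0,0],[0,0,0]],[[0,0,0],[0,0,0]]]'

```text
time_s: 6.03
position: [0.4555, 0.1192, 0.1702]
tool_rot: [0.0, 0.769, 0.639, -0.0]
contact_force: [0.1, 1.2, -0.3]
finger_gap: 0.0367
grasp_force: 70.2
```

Run:
```python
from h import *
c=cap('scene','sc2'); d=cap('side','sd2');p,R,s=pose(); print(p,R.as_matrix().round(3)[:,1],s['contact_force'])
def crop(c,P,w,h):
    u,v=proj(c,[P])[0].astype(int); x0,y0=u-w//2,v-h//2; print(x0,y0); return c['pixels'][y0:y0+h,x0:x0+w]
P=[.52,.107,.05]
im=np.hstack([crop(c,P,100,110),crop(d,P,100,110)]); im=np.clip(im*1.5,0,255).astype(np.uint8)
cv2.imwrite('pics/d2.png',cv2.resize(im,None,fx=4,fy=4,interpolation=cv2.INTER_CUBIC))
```

```text
[0.45551204 0.11938285 0.1702999 ] [ 0.983 -0.182  0.   ] [-0.13675391 -0.53656297 -1.07677164]
339 130
213 98
```

View pics/d2.png

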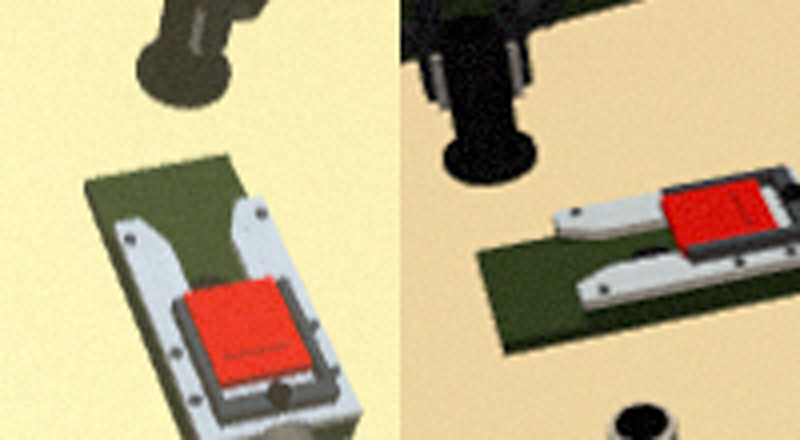

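The spigot hangs in front of the dock, with its flange at crop (184,72) left and (489,157) right. The plate's front bolt holes are at (130,240), (261,213), (576,211) and (603,289). I'll use them to get the slot line relative to the spigot.

Run:
```python
from h import *
c=load('sc2');d=load('sd2')
S=lambda x,y,z:ray(c,339+x/4,130+y/4,z)[:2]
D=lambda x,y,z:ray(d,213+(x-400)/4,98+y/4,z)[:2]
p,R,s=pose(); zf=p[2]-.0536
for n,h1,h2,r1,r2,fl,f1,f2 in((S,(130,240),(261,213),(190,417),None,(184,76),(85,182),(228,155)),(D,(603,289),(576,211),None,None,(489,158),(505,345),(477,253))):
    a,b=n(*h1,.032),n(*h2,.032); F=n(*fl,zf+.003); A,B=n(*f1,.012),n(*f2,.012)
    m=(a+b)/2; e=(b-a)/np.linalg.norm(b-a); e2=(B-A)/np.linalg.norm(B-A)
    print('hole mid',m,np.linalg.norm(a-b),'yaw',np.degrees(np.arctan2(-e[0],e[1])),'front mid',(A+B)/2,'yaw',np.degrees(np.arctan2(-e2[0],e2[1])),'flange',F, 'err vs tcp',F-p[:2])
# long edges yaw: slab left top edge of plate scene, near plate edge side
l=S(190,417,.032)-S(118,222,.032); print('plate left edge yaw',np.degrees(np.arctan2(l[1],l[0])))
l=D(799,255,.032)-D(583,305,.024); print('side',np.degrees(np.arctan2(l[1],l[0])))
# shutter front edge
a,b=S(186,291,.0425),S(275,277,.0425); print('shutter front',(a+b)/2,np.linalg.norm(a-b)); a,b=D(664,192,.0425),D(690,250,.0425); print((a+b)/2)
```

```text
hole mid [0.5106929  0.11071876] 0.08838971560634257 yaw -9.777672927266572 front mid [0.44435447 0.12241658] yaw -10.503831715155302 flange [0.46178079 0.11618412] err vs tcp [ 0.00626875 -0.00319873]
hole mid [0.50925013 0.10884032] 0.08787214364668586 yaw -11.294524317110577 front mid [0.44091442 0.1171385 ] yaw -10.025694212916818 flange [0.45436718 0.11279816] err vs tcp [-0.00114485 -0.00658469]
plate left edge yaw -12.141391971863392
side -12.243472479897115
shutter front [0.56535678 0.10197027] 0.05691387742599539
[0.56748833 0.09603764]
```

>>> jog_arm --targets '[[[0.3,0,2],[0,0,0]],[[0,0,3],[0,0,0]],[[0,0,2.5],[0,0,0]],[[0,0,1.5],[0,0,0]],[[0,0,0.8],[0,0,0]]]'

```text
time_s: 6.55
position: [0.4549, 0.1224, 0.07]
tool_rot: [-0.001, 0.769, 0.64, -0.001]
contact_force: [-0.9, -0.9, -0.5]
finger_gap: 0.0367
grasp_force: 70.2
```

>>> jog_arm --targets '[[[0,0,0.3],[0,0,0]],[[0,0,0],[0,0,0]],[[0,0,0],[0,0,0]],[[0,0,0],[0,0,0]],[[0,0,0],[0,0,0]]]'

```text
time_s: 6.97
position: [0.4565, 0.1235, 0.0704]
tool_rot: [0.0, 0.768, 0.64, 0.001]
contact_force: [-0.0, 0.4, -0.3]
finger_gap: 0.0367
grasp_force: 70.2
```

Run:
```python
from h import *
c=cap('scene','sc3'); d=cap('side','sd3');w=cap('wrist','w3');p,R,s=pose(); print(p,R.as_matrix().round(3)[:,1],s['contact_force'])
def crop(c,P,w,h):
    u,v=proj(c,[P])[0].astype(int); x0,y0=u-w//2,v-h//2; print(x0,y0); return c['pixels'][y0:y0+h,x0:x0+w]
P=[.48,.117,.04]
im=np.hstack([crop(c,P,100,110),crop(d,P,100,110)]); im=np.clip(im*1.5,0,255).astype(np.uint8)
cv2.imwrite('pics/d3.png',cv2.resize(im,None,fx=4,fy=4,interpolation=cv2.INTER_CUBIC))
```

```text
[0.45618211 0.12351492 0.06981512] [ 0.984 -0.18   0.001] [ 0.10599399 -0.28472075 -1.6723529 ]
334 120
198 104
```

View pics/d3.png

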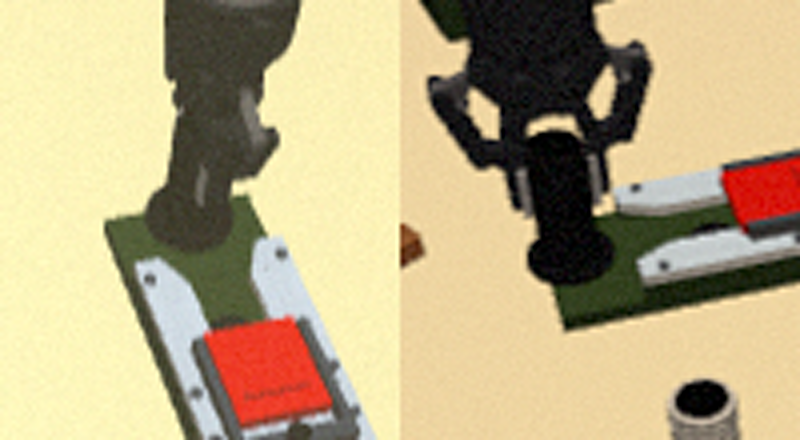

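The flange is over the apron: left crop centre (190,218), right (571,254). The holes are at (152,279), (281,254), (664,266) and (636,188).

Run:
```python
from h import *
c=load('sc3');d=load('sd3');p,R,s=pose();zf=p[2]-.0536
S=lambda q,z:ray(c,334+q[0]/4,120+q[1]/4,z)[:2]
D=lambda q,z:ray(d,198+(q[0]-400)/4,104+q[1]/4,z)[:2]
a=np.radians(-11);ex=np.array([np.cos(a),np.sin(a)]);ey=np.array([-ex[1],ex[0]])
for n,h1,h2,F in((S,(152,279),(281,254),(190,218)),(D,(664,266),(636,188),(571,254))):
    m=(n(h1,.032)+n(h2,.032))/2; f=n(F,zf+.003); q=m-f; print(m,f,'along',q@ex,'lat',q@ey,'tcp lat',(m-p[:2])@ey)
print((ex,ey),p)
```

```text
[0.51095253 0.11127491] [0.46013092 0.12234936] along 0.0520009736732385 lat -0.0011737551235232809 tcp lat -0.001564432890660091
[0.50910963 0.10768999] [0.45757039 0.12090727] along 0.05311430054116846 lat -0.0031402963275457634 tcp lat -0.005435135809484987
(array([ 0.98162718, -0.190809  ]), array([0.190809  , 0.98162718])) [0.45618211 0.12351492 0.06981512]
```

>>> jog_arm --targets '[[[-0.2,0,0.1],[0,0,0.6]],[[0,0,0.1],[0,0,0]],[[0,0,0.1],[0,0,0]],[[0,0,0],[0,0,0]],[[0,0,0],[0,0,0]]]'

```text
time_s: 7.53
position: [0.4554, 0.1214, 0.0662]
tool_rot: [-0.0, 0.772, 0.636, -0.0]
contact_force: [0.5, -0.5, -0.8]
finger_gap: 0.0366
grasp_force: 70.2
```

>>> jog_arm --targets '[[[0,0,0.1],[0,0,0]],[[0,0,0.1],[0,0,0]],[[0,0,0],[0,0,0]],[[0,0,0],[0,0,0]],[[0,0,0],[0,0,0]]]'

```text
time_s: 7.95
position: [0.4556, 0.1216, 0.0656]
tool_rot: [0.0, 0.772, 0.636, 0.0]
contact_force: [-5.2, -1.7, 10.9]
finger_gap: 0.0367
grasp_force: 71.5
```

The floor is felt at TCP z ≈ 0.0656. I'll raise 3 mm and slide towards the mouth.

>>> jog_arm --targets '[[[0,0,-0.3],[0,0,0]],[[0,0.7,0],[0,0,0]],[[0,1.0,0],[0,0,0]],[[0,1.0,0],[0,0,0]],[[0,0.8,0],[0,0,0]]]'

```text
time_s: 8.37
position: [0.4913, 0.1145, 0.067]
tool_rot: [0.0, 0.772, 0.636, 0.0]
contact_force: [-0.1, -1.3, -1.4]
finger_gap: 0.0369
grasp_force: 70.6
```

>>> jog_arm --targets '[[[0,0.3,0],[0,0,0]],[[0,0.3,0],[0,0,0]],[[0,0.3,0],[0,0,0]],[[0,0.3,0],[0,0,0]],[[0,0.1,0],[0,0,0]]]'

```text
time_s: 8.78
position: [0.5029, 0.1122, 0.0672]
tool_rot: [0.0, 0.772, 0.636, 0.0]
contact_force: [-0.8, 0.0, -1.0]
finger_gap: 0.0368
grasp_force: 70.6
```

Run:
```python
from h import *
c=cap('scene','sc4'); d=cap('side','sd4');p,R,s=pose(); print(p,R.as_matrix().round(3)[:,1],s['contact_force'],s['moment'])
def crop(c,P,w,h):
    u,v=proj(c,[P])[0].astype(int); x0,y0=u-w//2,v-h//2; print(x0,y0); return c['pixels'][y0:y0+h,x0:x0+w]
P=[.51,.11,.04]
im=np.hstack([crop(c,P,80,100),crop(d,P,80,100)]); im=np.clip(im*1.7,0,255).astype(np.uint8)
cv2.imwrite('pics/d4.png',cv2.resize(im,None,fx=5,fy=5,interpolation=cv2.INTER_CUBIC))
```

```text
[0.50267908 0.11230729 0.0672951 ] [ 0.982 -0.191 -0.   ] [-0.38293152 -0.52883772 -0.80653432] [-0.00315248  0.002314   -0.03798711]
348 134
220 107
```

View pics/d4.png

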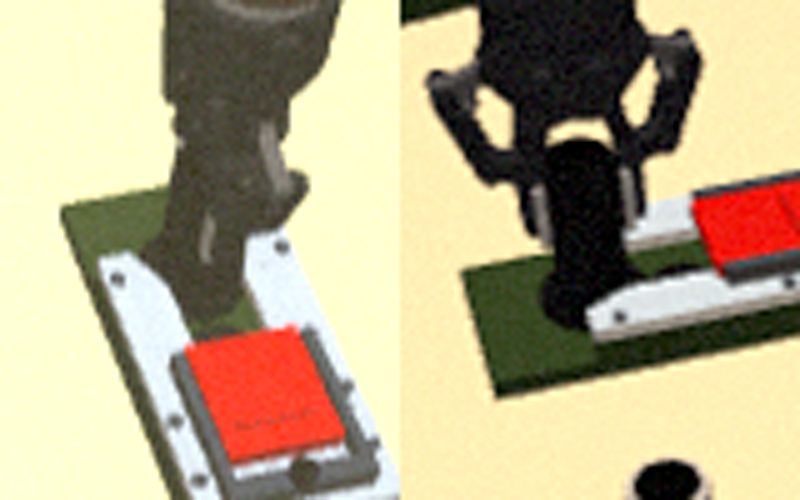

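The flange is under the plate and the barrel is in the tapered mouth. From here I slide slowly, watching the force.

>>> jog_arm --targets '[[[0,0.2,0],[0,0,0]],[[0,0.2,0],[0,0,0]],[[0,0.2,0],[0,0,0]],[[0,0.2,0],[0,0,0]],[[0,0.2,0],[0,0,0]]]'

```text
time_s: 9.3
position: [0.5127, 0.1104, 0.0673]
tool_rot: [0.0, 0.772, 0.636, 0.0]
contact_force: [-0.4, -0.4, -0.8]
finger_gap: 0.0366
grasp_force: 70.6
```

>>> jog_arm --targets '[[[0,0.1,0],[0,0,0]],[[0,0.1,0],[0,0,0]],[[0,0.1,0],[0,0,0]],[[0,0.1,0],[0,0,0]],[[0,0.1,0],[0,0,0]]]'

```text
time_s: 9.72
position: [0.5174, 0.1094, 0.0673]
tool_rot: [-0.0, 0.772, 0.636, -0.0]
contact_force: [-0.1, -0.1, 0.1]
finger_gap: 0.0365
grasp_force: 70.6
```

>>> jog_arm --targets '[[[0,0.1,0],[0,0,0]],[[0,0.1,0],[0,0,0]],[[0,0.1,0],[0,0,0]],[[0,0.1,0],[0,0,0]],[[0,0.1,0],[0,0,0]]]'

```text
time_s: 10.13
position: [0.5224, 0.1085, 0.0673]
tool_rot: [-0.0, 0.772, 0.636, -0.0]
contact_force: [0.4, -0.5, -1.6]
finger_gap: 0.0365
grasp_force: 70.6
```

>>> jog_arm --targets '[[[0,0.1,0],[0,0,0]],[[0,0.1,0],[0,0,0]],[[0,0.1,0],[0,0,0]],[[0,0.1,0],[0,0,0]],[[0,0.1,0],[0,0,0]]]'

```text
time_s: 10.55
position: [0.5273, 0.1075, 0.0673]
tool_rot: [-0.0, 0.772, 0.636, -0.0]
contact_force: [0.5, -0.4, -1.3]
finger_gap: 0.0365
grasp_force: 70.6
```

>>> jog_arm --targets '[[[0,0.1,0],[0,0,0]],[[0,0.1,0],[0,0,0]],[[0,0.1,0],[0,0,0]],[[0,0.1,0],[0,0,0]],[[0,0.1,0],[0,0,0]]]'

```text
time_s: 10.97
position: [0.5322, 0.1065, 0.0673]
tool_rot: [0.0, 0.772, 0.636, -0.0]
contact_force: [-0.7, 0.5, -0.6]
finger_gap: 0.0369
grasp_force: 70.6
```

>>> jog_arm --targets '[[[0,0.1,0],[0,0,0]],[[0,0.1,0],[0,0,0]],[[0,0.1,0],[0,0,0]],[[0,0.05,0],[0,0,0]],[[0,0.05,0],[0,0,0]]]'

```text
time_s: 11.38
position: [0.5361, 0.1058, 0.0673]
tool_rot: [-0.0, 0.772, 0.636, -0.0]
contact_force: [0.1, 0.2, -1.4]
finger_gap: 0.0367
grasp_force: 70.6
```

>>> jog_arm --targets '[[[0,0.1,0],[0,0,0]],[[0,0.1,0],[0,0,0]],[[0,0.1,0],[0,0,0]],[[0,0.1,0],[0,0,0]],[[0,0.1,0],[0,0,0]]]'

```text
time_s: 11.8
position: [0.5411, 0.1048, 0.0673]
tool_rot: [0.0, 0.772, 0.636, 0.0]
contact_force: [-0.5, 0.1, -0.8]
finger_gap: 0.0368
grasp_force: 70.6
```

>>> jog_arm --targets '[[[0,0.05,0],[0,0,0]],[[0,0.05,0],[0,0,0]],[[0,0.05,0],[0,0,0]],[[0,0.05,0],[0,0,0]],[[0,0.05,0],[0,0,0]]]'

```text
time_s: 12.22
position: [0.5434, 0.1044, 0.0673]
tool_rot: [-0.0, 0.772, 0.636, -0.0]
contact_force: [0.2, -0.7, -1.3]
finger_gap: 0.037
grasp_force: 70.6
```

>>> jog_arm --targets '[[[0,0.05,0],[0,0,0]],[[0,0.05,0],[0,0,0]],[[0,0.05,0],[0,0,0]],[[0,0.05,0],[0,0,0]],[[0,0.05,0],[0,0,0]]]'

```text
time_s: 12.63
position: [0.5452, 0.104, 0.0672]
tool_rot: [-0.001, 0.772, 0.636, -0.0]
contact_force: [-4.5, 1.7, 1.6]
finger_gap: 0.0366
grasp_force: 70.5
```

The shutter is met at x ≈ 0.545, with about 5 N of friction. I keep pushing gently.

>>> jog_arm --targets '[[[0,0.08,0],[0,0,0]],[[0,0.08,0],[0,0,0]],[[0,0.08,0],[0,0,0]],[[0,0.08,0],[0,0,0]],[[0,0.08,0],[0,0,0]]]'

```text
time_s: 13.05
position: [0.5492, 0.1033, 0.0672]
tool_rot: [-0.0, 0.772, 0.636, -0.0]
contact_force: [-5.3, 2.0, 2.7]
finger_gap: 0.0367
grasp_force: 70.5
```

>>> jog_arm --targets '[[[0,0.05,0],[0,0,0]],[[0,0.05,0],[0,0,0]],[[0,0.05,0],[0,0,0]],[[0,0.05,0],[0,0,0]],[[0,0.05,0],[0,0,0]]]'

```text
time_s: 13.47
position: [0.5517, 0.1028, 0.0672]
tool_rot: [-0.0, 0.772, 0.636, -0.0]
contact_force: [-4.5, 0.5, 2.2]
finger_gap: 0.0366
grasp_force: 70.5
```

>>> jog_arm --targets '[[[0,0.05,0],[0,0,0]],[[0,0.05,0],[0,0,0]],[[0,0.05,0],[0,0,0]],[[0,0.05,0],[0,0,0]],[[0,0,0],[0,0,0]]]'

```text
time_s: 13.88
position: [0.5537, 0.1024, 0.0673]
tool_rot: [-0.0, 0.772, 0.636, -0.0]
contact_force: [-4.4, 1.0, 2.2]
finger_gap: 0.0369
grasp_force: 70.5
```

>>> jog_arm --targets '[[[0,0.03,0],[0,0,0]],[[0,0.03,0],[0,0,0]],[[0,0.03,0],[0,0,0]],[[0,0.03,0],[0,0,0]],[[0,0.03,0],[0,0,0]]]'

```text
time_s: 14.3
position: [0.5553, 0.1021, 0.0673]
tool_rot: [-0.0, 0.772, 0.636, -0.0]
contact_force: [-5.4, 1.2, 2.0]
finger_gap: 0.0365
grasp_force: 70.4
```

>>> jog_arm --targets '[[[0,0.03,0],[0,0,0]],[[0,0.03,0],[0,0,0]],[[0,0.03,0],[0,0,0]],[[0,0,0],[0,0,0]],[[0,0,0],[0,0,0]]]'

```text
time_s: 14.72
position: [0.5562, 0.1019, 0.0672]
tool_rot: [-0.0, 0.772, 0.636, -0.0]
contact_force: [-4.7, 1.9, 1.3]
finger_gap: 0.0366
grasp_force: 70.4
```

>>> jog_arm --targets '[[[0,0.03,0],[0,0,0]],[[0,0.03,0],[0,0,0]],[[0,0.03,0],[0,0,0]],[[0,0,0],[0,0,0]],[[0,0,0],[0,0,0]]]'

```text
time_s: 15.13
position: [0.5564, 0.1019, 0.0672]
tool_rot: [-0.001, 0.772, 0.636, -0.001]
contact_force: [-8.5, 1.9, 4.3]
finger_gap: 0.0368
grasp_force: 70.6
```

>>> jog_arm --targets '[[[0,0.03,0],[0,0,0]],[[0,0.03,0],[0,0,0]],[[0,0.03,0],[0,0,0]],[[0,0,0],[0,0,0]],[[0,0,0],[0,0,0]]]'

```text
time_s: 15.55
position: [0.5566, 0.1019, 0.0672]
tool_rot: [-0.001, 0.771, 0.636, -0.001]
contact_force: [-13.4, 2.7, 5.8]
finger_gap: 0.0368
grasp_force: 70.8
```

The hard stop is felt at x ≈ 0.5564 after about 11.7 mm of travel. I'll ease to about 10 N and hold.

>>> jog_arm --targets '[[[0,-0.05,0],[0,0,0]],[[0,0,0],[0,0,0]],[[0,0,0],[0,0,0]],[[0,0,0],[0,0,0]],[[0,0,0],[0,0,0]]]'

```text
time_s: 15.97
position: [0.5565, 0.1019, 0.0672]
tool_rot: [-0.001, 0.771, 0.636, -0.001]
contact_force: [-10.0, 2.4, 4.9]
finger_gap: 0.0367
grasp_force: 70.8
```

Run:
```python
from h import *
p,R,s=pose(); print(p,s['contact_force'],s['moment'],R.as_matrix().round(4)[:,2])
```

```text
[0.55645029 0.10188491 0.06720415] [-10.00879437   2.40540115   4.94044382] [0.49752619 2.24945492 0.02949613] [-2.8e-03  6.0e-04 -1.0e+00]
```

>>> jog_arm --targets '[[[0,0,0],[0,0,0]],[[0,0,0],[0,0,0]],[[0,0,0],[0,0,0]],[[0,0,0],[0,0,0]],[[0,0,0],[0,0,0]]]' --fingers 1

```text
time_s: 16.38
position: [0.5582, 0.1015, 0.0674]
tool_rot: [0.0, 0.772, 0.636, 0.0]
contact_force: [1.1, -0.4, 0.3]
finger_gap: 0.0853
grasp_force: 0.0
```

>>> jog_arm --targets '[[[0,0,0],[0,0,0]],[[0,0,0],[0,0,0]],[[0,0,0],[0,0,0]],[[0,0,0],[0,0,0]],[[0,0,0],[0,0,0]]]'

```text
time_s: 16.8
position: [0.5578, 0.1016, 0.0673]
tool_rot: [-0.0, 0.772, 0.636, -0.0]
contact_force: [-0.4, 0.0, 0.8]
finger_gap: 0.0854
grasp_force: 0.0
```

>>> jog_arm --targets '[[[0,0,-1],[0,0,0]],[[0,0,-2],[0,0,0]],[[0,0,-3],[0,0,0]],[[0,0,-4],[0,0,0]],[[0,0,-4],[0,0,0]]]'

```text
time_s: 17.22
position: [0.5571, 0.1014, 0.2091]
tool_rot: [-0.0, 0.772, 0.636, -0.0]
contact_force: [1.8, 0.4, 1.1]
finger_gap: 0.0854
grasp_force: 0.0
```

Run:
```python
from h import *
c=cap('scene','sc5'); d=cap('side','sd5');p,R,s=pose(); print(p,s['contact_force'])
def crop(c,P,w,h):
    u,v=proj(c,[P])[0].astype(int); x0,y0=u-w//2,v-h//2; return c['pixels'][y0:y0+h,x0:x0+w]
P=[.55,.10,.05]
im=np.hstack([crop(c,P,80,100),crop(d,P,80,100)]); im=np.clip(im*1.7,0,255).astype(np.uint8)
cv2.imwrite('pics/d5.png',cv2.resize(im,None,fx=5,fy=5,interpolation=cv2.INTER_CUBIC))
```

```text
[0.55977545 0.10192544 0.21543128] [ 0.06796959  0.41902654 -0.7444417 ]
```

View pics/d5.png

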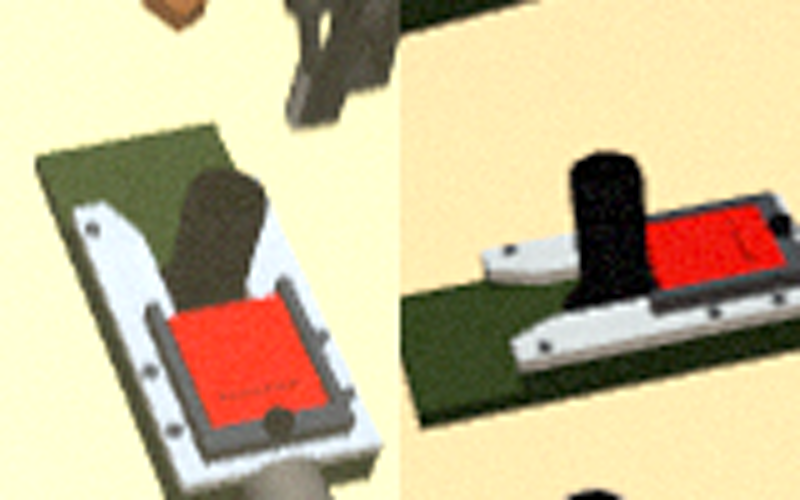

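The image shows the spigot in the slot against the shutter, with the gripper clear. I'll check uprightness against the projected vertical barrel.

Run:
```python
from h import *
for f in('sc5','sd5'):
    c=load(f); u,v=proj(c,[[.55,.10,.05]])[0].astype(int)
    q=proj(c,[[.556,.1015,z] for z in(.045,.102)])-[u-40,v-50]
    q=q*5+([400,0] if f=='sd5' else [0,0]); print(f,'axis bottom/top in crop',q.round())
    x0,y0=u-40,v-50; im=c['pixels'][y0:y0+100,x0:x0+80].astype(int)
    m=im.max(2)<60
    for y in range(int(q[1,1]/5)+2,int(q[0,1]/5)+3,3):
        x=np.where(m[y,30:56])[0] if f[1]=='c' else np.where(m[y,30:52])[0]
        print(y*5,(x.min()+30)*5,(x.max()+31)*5,(x.min()+x.max()+61)*2.5) if len(x) else 0
print(telemetry.read_state()['time_s'])
```

```text
sc5 axis bottom/top in crop [[209. 268.]
 [227. 195.]]
200 180 265 222.5
215 160 265 212.5
230 175 260 217.5
245 160 255 207.5
260 165 250 207.5
275 165 245 205.0
sd5 axis bottom/top in crop [[611. 258.]
 [603. 167.]]
175 170 240 205.0
190 170 245 207.5
205 175 245 210.0
220 175 250 212.5
235 175 245 210.0
250 180 245 212.5
265 180 250 215.0
17.3167
```

The observed axis matches the vertical projection in both views, so the spigot is upright, released and the gripper is clear.

```bash
python3 -c "
from workcell import order
print(order.sign_off())"
```

```text
the job is handed in; nothing more can be done
None
```

The black spigot is in the dock's slot, upright with its flange under the plate. It pushed the shutter back to its hard stop, was pressed there with about 10 N (highest horizontal reading about 14 N) and released; I handed the job in at about 17 s, with no verdict returned.

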